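# Vent the stacked water filter and lift off its quarter-turn cap

### The job

The filter cartridge in the stacked water filter is due for a change. First squeeze the trigger of the pressure-release gun fully against its grip and let it spring back; then take the filter's cap off: nobody remembers which way its lugs turn, so try it one way and, if it soon blocks, the other, until it comes free. Finish still holding the cap in the gripper, upright and still, about 5 cm clear above the filter's mouth, and leave the jug, bowl, tumbler and drawer where they are.

Things in the scene. Friction and masses are not known exactly. Their poses are not given: they have to be found in the camera images.
- filter: Fixed two-stage water filter: two white ribbed housings (100 mm across) stacked one on the other on a 130 mm square, 12 mm thick base plate; top shoulder 150 mm above the counter. Origin: centre of the underside on the counter, z up along the cap's axis.
- filter_mouth (a point): Centre of the top face of the filter's neck (49 mm across, 64 mm over its three ledges), 172 mm above the counter, on the filter's axis, z up. The seated cap's disc rests on it, the cap's origin 20 mm below it; 25 mm of rise frees the cap.
- cap: Grey loose bayonet cap, 82 mm across, about 0.12 kg: 20 mm high skirt, 6 mm disc on it (its top 26 mm above the origin) and on the disc an upright wing grip 64 mm long (x), 16 mm thick (y), 26 to 57.5 mm above the origin. Origin: centre of the skirt's lower edge, z up. Three lugs inside the skirt sit under three ledges of the filter's neck. Turns easily (under 0.1 N m), radial play 2 mm.
- cap_wing (a point): Centre of the wing grip's top edge, x along the wing; pinch the wing across y. The cap's unlocking direction varies and cannot be seen: the locked way it stops firmly after 0.2 to 0.45 rad; the free way it turns on to a stop about 1.1 to 1.25 rad from its start. From 1.0 rad up to that stop it lifts straight off; before, it rises 2 mm at most.
- gun: Fixed pressure-release gun, docked upside down: black barrel lying at 78 mm height along the gun's y in a dock on a 100 x 130 mm steel plate, nozzle to +y, and a black grip rising from it: 28 mm (x) by 26 mm (y), centred on the origin's axis, top 183 mm above the counter. Origin: centre of the plate's underside, z up.
- gun_grip (a point): Centre of the top face of the gun's fixed grip, 183 mm above the counter; the grip's back face is 13 mm to -y of it, its front face 13 mm to +y. Axes as the gun's.
- trigger_pad (a point): Point on the outer (+y) face of the steel trigger, 150 mm up and 40 mm to the gun's +y of the grip's axis when released. Trigger: upright bar 22 mm wide (x), 9 mm thick, 18 mm in front of the grip, top 175 mm up, hinged at its lower end 92 mm up. At pad height grip and trigger span 53 mm in y released, 40 mm squeezed; open fingers can straddle both from above.
- trigger (a joint): Trigger angle in rad: 0 released, 0.22 fully squeezed (its stop); about 0.2 is as good as full. It springs back by itself; at pad height it takes about 3 N to start and 8 N to squeeze fully.
- jug: Stainless jug with a black flip lid and handle, 100 mm across, 185 mm high, loose bystander. Origin: centre of the underside.
- bowl: White ceramic bowl, 124 mm across, 55 mm high, loose bystander. Origin: centre of the underside.
- tumbler: Dark silicone tumbler, 72 mm across, 90 mm high, loose bystander. Origin: centre of the underside.
- chest_drawer0 (a joint): Pull-out of the small white plastic drawer unit (180 x 200 x 110 mm): 0 shut, m; stays shut.

How it is judged:
On the way, in this order (a step that is already met when the one before it is completed fails the run):
1. the fingers squeeze the trigger fully while the cap is still seated (value of joint trigger above 0.18 rad and contact force between the fingers and gun above 1 N and z of cap in the frame of filter_mouth below -0.012 m), for 0.2 s.
2. the trigger has sprung back while the cap is still seated (value of joint trigger below 0.04 rad and z of cap in the frame of filter_mouth below -0.012 m), for 0.2 s.
At the end, for the whole second after the job is handed in: The gripper holds the cap (finger force over 1 N), its lower edge 25 to 120 mm above the neck's top face, its axis within 50 mm of the filter's, tilted less than 0.3 rad, moving slower than 0.03 m/s, not touching the filter; the trigger is released (below 0.04 rad) (z of cap in the frame of filter_mouth between 0.025 and 0.12 m and horizontal distance between cap and filter_mouth below 0.05 m and angle between cap's own z axis and vertical below 0.3 rad and linear speed of cap below 0.03 m/s and contact force between the fingers and cap above 1 N and contact force between cap and filter below 0.1 N and value of joint trigger below 0.04 rad); the arm keeps its last pose, push and grip.
It fails at once if the jug is moved (distance of jug from where it was at the start of the episode above 0.03 m).
It fails at once if the bowl is moved (distance of bowl from where it was at the start of the episode above 0.03 m).
It fails at once if the tumbler is moved (distance of tumbler from where it was at the start of the episode above 0.03 m).
It fails at once if the drawer is pulled open (value of joint chest_drawer0 above 0.03 m).
It also fails if it takes over 61 s, if anything falls off the work surface, if the arm or the gripper's body presses on something with over 40 N, if the wrist force passes 120 N, or if a joint passes its speed limit or range.

### The arm

A 6-joint arm with a two-finger parallel gripper is mounted at the origin on the work surface. World frame = base frame: x ahead of the robot, y to its left, z up, the work surface at z = 0. Lengths are in m, angles in rad, forces in N, time in s.
With the tool pointing down it reaches from about 0.375 to 0.975 m from the base axis. Payload 3.8 kg.
Tool frame: the origin (TCP) lies midway between the tips of the shut fingers; the grasp point (between the pads) lies 19 mm behind it; z points along the fingers, y is the direction in which the jaws open and shut (so a half turn about z gives the same grasp; the last joint's range is limited). The gripper opens to 85 mm and grips with 20 to 120 N. Pads are 22 mm wide; open, the fingers measure 114 mm over their backs; the gripper's body (76 mm by 85 mm) begins 54 mm behind the grasp point. The pads swing forward as they close: fully open they stand 13 mm farther back than shut.
Start: joints at [-1.289, 0.264, 1.604, -0, 1.274, -0.037], TCP at [0.212, -0.641, 0.231] pointing down, gripper open.
Joint ranges: [-2.63, 2.63], [-0.94, 2.18], [0.31, 2.57], [-1.31, 4.45], [0, 2.66], [-2.55, 2.55]. Speed limits (rad/s): [2.57, 2.57, 3.14, 3.14, 3.14, 3.14].

### API

Orientations are given as a rotation vector (axis times angle).
In Python, from workcell import bot gives the robot as it stands. The module is installed in compiled form; this text tells all that it offers.
- The arm moves only by the tool play_rows, never from a script. Its argument "series" is a list of rows, each an object with "translation": the shift along the tool's x, y, z in m, a list of three; "spin": the turn about the tool's z in units of 5 degrees (1.0 is 5 degrees). In form: [{"translation": [dx, dy, dz], "spin": spin}, ...]. A call has 1 to 5 rows; each row shifts and turns the commanded pose from where the row before left it, along the tool's axes as they then stand; what a row does not reach is not made up. A row lasts 1/10 s, in which the tool goes at most 50 mm and 8.59 degrees, less where a joint would pass 70% of its speed; a pose out of reach is approached as far as the arm can. A call is refused whole if a number of a shift passes 0.05 or a number of a turn 1, either way. A call with a gripper value outside its range is refused whole. "jaw" is the gripper's target within -1 to 1 (fully open at 1, half-way at 0, shut at -1), set as the call begins (left out, the last holds). The fingers move at their own pace and stop on an object; "force" is the grip in N (left out, the last holds). Time passes only in rows, so rows that do not move let the fingers close. It gives the time, the measured TCP pose, the force and the opening at its end, in the units of the state.
- bot.read_state(): the state, without advancing time (a new reading comes with each control period).
- bot.read_camera(name): name is "side" or "top" or "wrist"; returns the picture (420x560x3 uint8, blue, green, red); there is no depth.
- bot.get_calibration(name): a dict with "fov_y" (degrees; the focal length in pixels is half the picture's height over the tangent of half this angle, whatever the lens; pixels are square), "cx", "cy" (the principal point, pixels), "R" (3x3) and "t" (3): a world point X has camera coordinates R X + t. Camera axes: x right, y down, z forward; pixel columns grow to the right and rows downward; lengths in m; the calibration is good to about 2 mm. A picture is of the moment at which its call begins: read the wrist's pose just before it. get_calibration takes no time and is no camera call; for the wrist camera it gives the pose at the moment of the call.
- bot.finish_job(): hands the job in, once; it reports no verdict.
The state is a dict: "time": time; "q": joint angles; "joint_vel": joint speeds; "joint_torque": joint torques, N m; "tool_pos": TCP position; "tcp_rot": TCP orientation; "wrist_force": force on the tool from outside, world axes, zero at the start; "torque": the same for the moment, N m; "width": opening from 0.0 (shut) to 1.0 (fully open).
Only numpy, scipy, OpenCV 4.12 (cv2) and the standard library are available. Lean on these libraries where they do the work, as an engineer would, in place of code of your own. Each camera call takes 0.05 s, during which the arm holds its last target. There are 200 camera calls.

## Working session

There is one attempt and no reset: what is moved stays moved. The work goes in short steps, Python scripts to look and compute and a tool call to move; the robot and the scene stay as the last step left them, time stands still between calls to the robot, and variables do not carry over. Pictures are saved under pics/ and viewed, about 8 in all and at most 12, crops included, and the job is handed in when it is done.

Besides the shell and the picture viewer there is one more tool, called by a JSON object that holds its "api" and its "payload", one argument or row to a line. play_rows: Moves the arm, as the interface text tells. Its arguments: {"type":"object","properties":{"series":{"type":"array","items":{"type":"object","properties":{"translation":{"type":"array","items":{"type":"number"}},"spin":{"type":"number"}}}},"jaw":{"type":"number"},"force":{"type":"number"}},"required":["series"]}

```bash
mkdir -p pics; cat > h.py <<'E'
from workcell import bot
import numpy as np, cv2
from scipy.spatial.transform import Rotation as Ro
def f(c): return 210/np.tan(np.radians(c['fov_y'])/2)
def back(c,u,v,z):
    R=np.array(c['R']);t=np.array(c['t']);d=R.T@np.array([(u-c['cx'])/f(c),(v-c['cy'])/f(c),1]);o=-R.T@t
    return o+d*(z-o[2])/d[2]
def proj(c,X):
    p=np.array(c['R'])@np.array(X)+np.array(c['t']);return p[:2]/p[2]*f(c)+[c['cx'],c['cy']]
def st():
    s=bot.read_state();R=Ro.from_rotvec(s['tcp_rot']).as_matrix()
    print(s['time'],'pos',np.round(s['tool_pos'],4),'x',R[:,0].round(3),'z',R[:,2].round(3),'F',np.round(s['wrist_force'],1),'T',np.round(s['torque'],2),'w',round(s['width'],3),'q',np.round(s['q'],2));return s,R
E
python3 - <<'E'
from h import *
st()
for n in('top','side'):
    c=bot.get_calibration(n);print(n,{k:np.round(v,3).tolist() for k,v in c.items()});cv2.imwrite(f'pics/{n}0.png',cv2.resize(bot.read_camera(n),(800,600),interpolation=2))
E
```

```text
0.0 pos [ 0.2113 -0.6403  0.23  ] x [0.95  0.313 0.   ] z [-0.001  0.002 -1.   ] F [0.1 0.  0.1] T [-0.02 -0.    0.03] w 0.999 q [-1.29  0.26  1.61 -0.    1.27 -0.04]
top {'fov_y': 43.754, 'cx': 283.756, 'cy': 206.171, 'R': [[-0.029, -1.0, -0.006], [-0.996, 0.029, -0.087], [0.088, 0.003, -0.996]], 't': [0.034, 0.58, 1.577]}
side {'fov_y': 42.718, 'cx': 275.608, 'cy': 200.334, 'R': [[-0.825, -0.565, -0.003], [-0.414, 0.609, -0.676], [0.384, -0.557, -0.736]], 't': [0.477, 0.323, 1.228]}
```

View pics/top0.png

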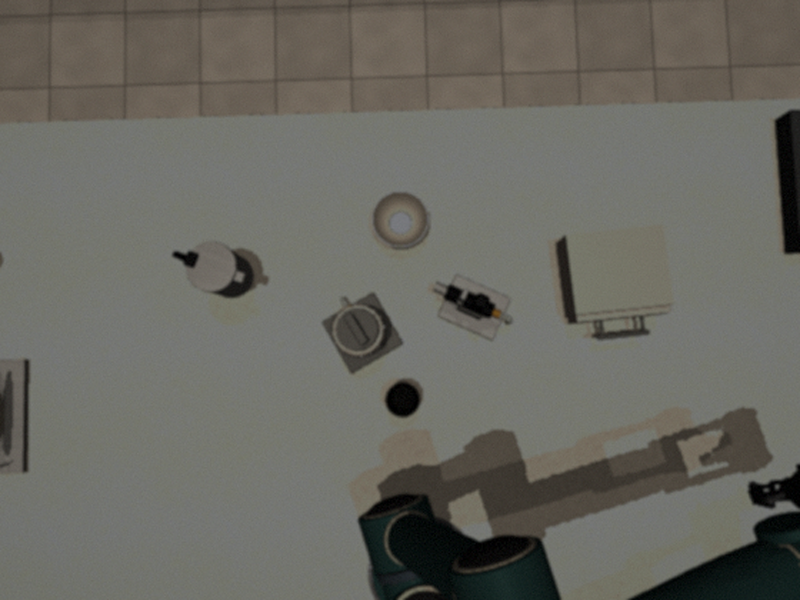

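View pics/side0.png

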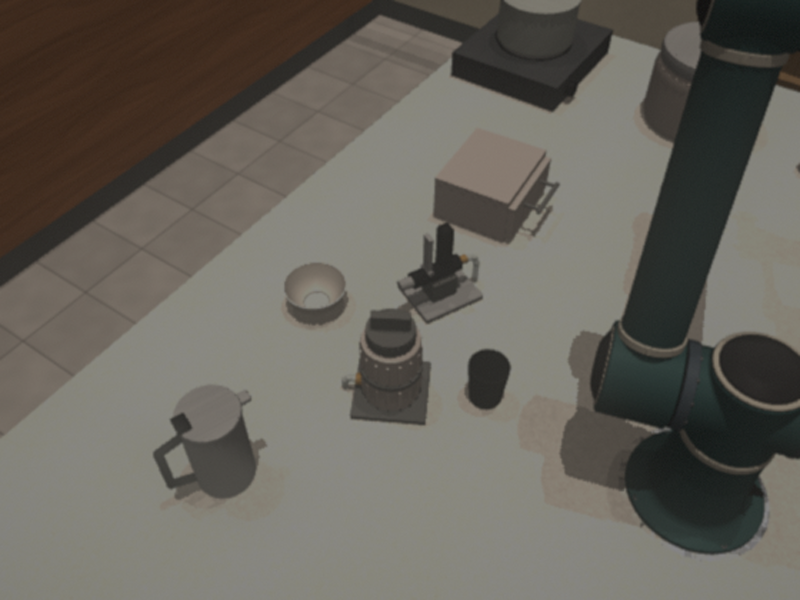

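The top view shows the filter at about (361,331) and the gun at (475,305), nozzle toward (436,287). The wing runs from (347,318) to (367,343). The side view confirms the trigger is on the nozzle side. I'll enlarge both for a finer reading.

```bash
python3 - <<'E'
from h import *
a=cv2.convertScaleAbs(bot.read_camera('top')[185:275,220:370],alpha=2)
b=cv2.convertScaleAbs(bot.read_camera('side')[150:290,235:375],alpha=2)
a=cv2.resize(a,None,fx=5,fy=5,interpolation=2)
cv2.imwrite('pics/c1.png',a)
E
```

```text
(no output)
```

View pics/c1.png

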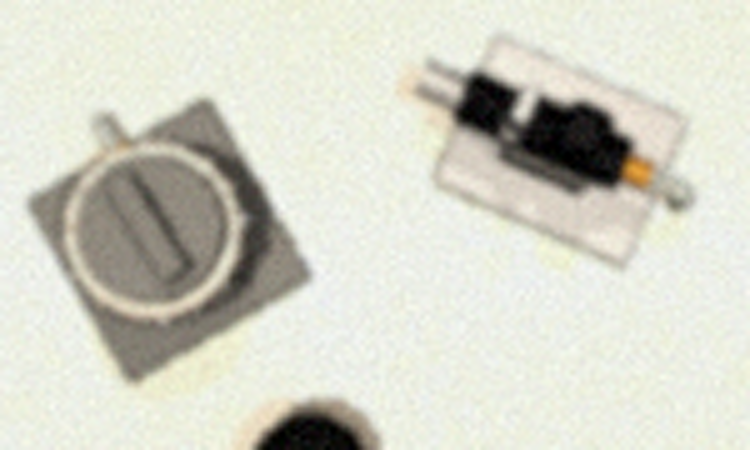

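```bash
cat > m.py <<'E'
from h import *
c=bot.get_calibration('top')
B=lambda u,v,z:back(c,u/5+220-.4,v/5+185-.4,z)
print('cam',-np.array(c['R']).T@c['t'])
g=[B(*p,.006) for p in((497,35),(688,118),(622,268),(437,185))]
G=np.mean(g,0);yv=(g[0]+g[3]-g[1]-g[2])[:2];xa=(g[0]+g[1]-g[2]-g[3])[:2]
print('gun',G,np.linalg.norm(yv)/2,np.linalg.norm(xa)/2,'ydir',yv/np.linalg.norm(yv),np.degrees(np.arctan2(yv[1],yv[0])),'xaxis line',np.degrees(np.arctan2(xa[1],xa[0])))
k=[B(*p,.012) for p in((210,97),(310,275),(133,382),(28,203))]
print('filter',np.mean(k,0),'cap',B(155,230,.178),'wing',B(148,228,.2095))
w=B(175,275,.2095)-B(120,178,.2095);print('wing',w,np.linalg.norm(w),np.degrees(np.arctan2(w[1],w[0])))
for p in((580,130),(525,105)):print(B(*p,.18))
y=yv/np.linalg.norm(yv)
for X in ([*G[:2],.183],[*(G[:2]+.04*y),.15]):
    for n in('top','side'):
        cc=bot.get_calibration(n);q=proj(cc,X);print(n,q, q*800/560, (q+.4-[220,185])*5)
E
python3 m.py
```

```text
cam [0.44085914 0.01157533 1.62213625]
gun [ 0.55154124 -0.13116205  0.006     ] 0.12688627215219028 0.10120711321040264 ydir [0.43265621 0.90155899] 64.36375180595009 xaxis line -24.774485189963446
filter [0.50414604 0.11165317 0.012     ] cap [0.50277268 0.1096311  0.178     ] wing [0.50261274 0.11124899 0.2095    ]
wing [-0.05326118 -0.02850373  0.        ] 0.06040873752643009 -151.8456935563523
[ 0.55108468 -0.12676522  0.18      ]
[ 0.56584842 -0.09687923  0.18      ]
top [337.28851055 210.30247532] [481.84072936 300.4321076 ] [588.44255274 128.51237659]
side [312.84066926 157.71307241] [446.9152418  225.30438915] [ 466.20334631 -134.43463797]
top [323.16652936 205.50130746] [461.66647052 293.57329637] [517.8326468  104.50653728]
side [299.19656041 172.40104629] [427.42365773 246.28720898] [397.98280206 -60.99476856]
```

The back-projections agree with the side view, which shows the grip at (446,225). Next I move above the gun.

{"api": "play_rows", "payload": {
  "series": [
    {"translation": [0.035,-0.027,0]},
    {"translation": [0.035,-0.027,0]},
    {"translation": [0.035,-0.027,0]},
    {"translation": [0.035,-0.027,0]},
    {"translation": [0.035,-0.027,0]}
  ],
  "jaw": 1,
  "force": 30
}}

```text
invalid input
```

{"api": "play_rows", "payload": {
  "series": [
    {"translation": [0.035,-0.027,0]},
    {"translation": [0.035,-0.027,0]},
    {"translation": [0.035,-0.027,0]},
    {"translation": [0.035,-0.027,0]},
    {"translation": [0.035,-0.027,0]}
  ]
}}

```text
invalid input
```

{"api": "play_rows", "payload": {
  "series": [
    {"translation": [0.035,-0.027,0]},
    {"translation": [0.035,-0.027,0]},
    {"translation": [0.035,-0.027,0]},
    {"translation": [0.03,-0.027,0]},
    {"translation": [0,0,0],"spin": 0.7}
  ]
}}

```text
invalid input
```

{"api": "play_rows", "payload": {
  "series": [
    {"translation": [0,0,0],"spin": 1},
    {"translation": [0,0,0],"spin": 1},
    {"translation": [0,0,0],"spin": 1},
    {"translation": [0,0,0],"spin": 1},
    {"translation": [0,0,0],"spin": 1}
  ]
}}

```text
time: 0.7
tool_pos: [0.2115, -0.6408, 0.2309]
tcp_rot: [-3.135, 0.19, 0.0]
wrist_force: [-0.1, 0.1, -0.1]
width: 0.998
```

{"api": "play_rows", "payload": {
  "series": [
    {"translation": [0,0,0],"spin": 1},
    {"translation": [0,0,0],"spin": 1},
    {"translation": [0,0,0],"spin": 1},
    {"translation": [0,0,0]},
    {"translation": [0,0,0]}
  ]
}}

```text
invalid input
```

```bash
cat > look.py <<'E'
from h import *
import sys
s,R=st()
im=bot.read_camera('wrist');c=bot.get_calibration('wrist');cv2.imwrite('pics/'+sys.argv[1],cv2.convertScaleAbs(im,alpha=1.8))
print('cam',-np.array(c['R']).T@c['t'],c['fov_y'],c['cx'],c['cy'])
y=np.array([.43,.903]);G=np.array([.5515,-.1312])
for X in([*G,.183],[*(G-.013*y),.183],[*(G+.013*y),.183],[*(G+.04*y),.175],[.5035,.111,.2095]):print(proj(c,X).round(1))
E
python3 look.py w1.png
```

```text
0.7 pos [ 0.2115 -0.6408  0.2309] x [ 0.993 -0.121 -0.   ] z [-0.     0.001 -1.   ] F [-0.1  0.1 -0.1] T [0.05 0.01 0.05] w 0.998 q [-1.29  0.26  1.6   0.    1.27  0.4 ]
cam [ 0.28601896 -0.65051386  0.37319094] 64.12606755758256 276.25164925569123 210.583633175018
[-1214.6  -457.8]
[-1167.   -440.8]
[-1263.2  -475.1]
[-1268.4  -474.9]
[-1897.7  -244.1]
```

View pics/w1.png

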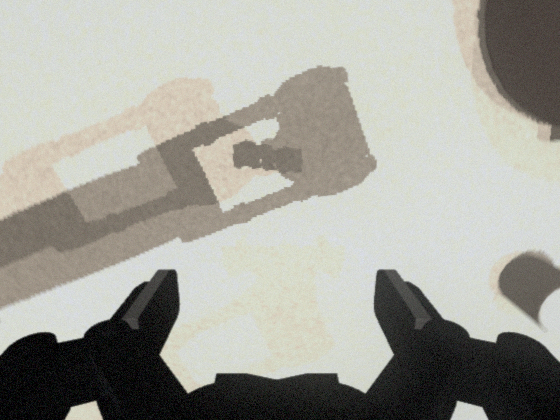

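Every row needs a spin value; only the turn ran, and the view shows bare counter. I'll finish the turn, then travel.

{"api": "play_rows", "payload": {
  "series": [
    {"translation": [0,0,0],"spin": 1},
    {"translation": [0,0,0],"spin": 1},
    {"translation": [0,0,0],"spin": 1},
    {"translation": [0,0,0],"spin": 0.65},
    {"translation": [0,0,0],"spin": 0}
  ],
  "jaw": 1,
  "force": 30
}}

```text
time: 1.25
tool_pos: [0.2115, -0.6408, 0.231]
tcp_rot: [-3.067, 0.678, 0.0]
wrist_force: [0.1, -0.1, -0.2]
width: 1.001
```

{"api": "play_rows", "payload": {
  "series": [
    {"translation": [0.0065,-0.0438,0],"spin": 0},
    {"translation": [0.0065,-0.0438,0],"spin": 0},
    {"translation": [0.0065,-0.0438,0],"spin": 0},
    {"translation": [0.0065,-0.0438,0],"spin": 0},
    {"translation": [0.0065,-0.0438,0],"spin": 0}
  ]
}}

```text
time: 1.75
tool_pos: [0.3341, -0.4547, 0.2312]
tcp_rot: [-3.068, 0.676, -0.0]
wrist_force: [0.8, -0.0, 0.7]
width: 0.999
```

{"api": "play_rows", "payload": {
  "series": [
    {"translation": [0.0065,-0.0438,0],"spin": 0},
    {"translation": [0.0065,-0.0438,0],"spin": 0},
    {"translation": [0.0065,-0.0438,0],"spin": 0},
    {"translation": [0.0065,-0.0438,0],"spin": 0},
    {"translation": [0.0065,-0.0438,0],"spin": 0}
  ]
}}

```text
time: 2.25
tool_pos: [0.4562, -0.2698, 0.2315]
tcp_rot: [3.068, -0.676, 0.001]
wrist_force: [-0.0, -0.0, -0.5]
width: 0.998
```

{"api": "play_rows", "payload": {
  "series": [
    {"translation": [0.0065,-0.0438,0],"spin": 0},
    {"translation": [0.0065,-0.0438,0],"spin": 0},
    {"translation": [0.0065,-0.0438,0],"spin": 0},
    {"translation": [0.0065,-0.0438,0],"spin": 0},
    {"translation": [0,0,0],"spin": 0}
  ]
}}

```text
time: 2.75
tool_pos: [0.5554, -0.1192, 0.2314]
tcp_rot: [-3.068, 0.667, -0.002]
wrist_force: [-0.1, -1.0, -0.6]
width: 1.001
```

```bash
python3 look.py w2.png
```

```text
2.75 pos [ 0.5554 -0.1192  0.2314] x [ 0.91  -0.415  0.001] z [ 0.002  0.002 -1.   ] F [-0.1 -1.  -0.6] T [ 0.01  0.05 -0.  ] w 1.001 q [-0.26  0.06  1.84  0.    1.24  1.74]
cam [ 0.62230266 -0.15295069  0.37347749] 64.12606755758256 276.25164925569123 210.583633175018
[292.2 234.3]
[313.6 234.6]
[270.8 234. ]
[228.1 228.8]
[-13.2 454.4]
```

View pics/w2.png

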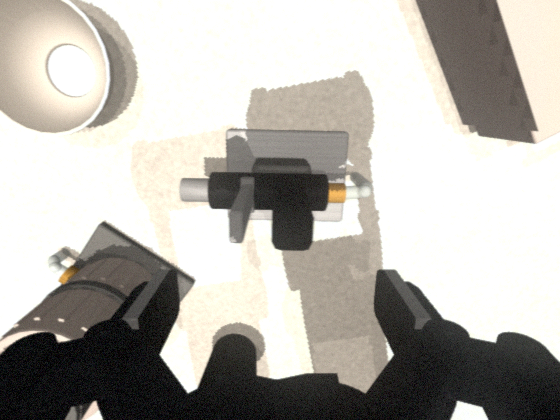

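The grip shows at about x 273–312 and the trigger at (240,225), as predicted to within 2–3 mm. I'll nudge and descend.

{"api": "play_rows", "payload": {
  "series": [
    {"translation": [0.0025,0.0055,0],"spin": 0},
    {"translation": [0,0,0.02],"spin": 0},
    {"translation": [0,0,0.02],"spin": 0},
    {"translation": [0,0,0.02],"spin": 0},
    {"translation": [0,0,0],"spin": 0}
  ]
}}

```text
time: 3.3
tool_pos: [0.5497, -0.1309, 0.1679]
tcp_rot: [3.067, -0.682, -0.01]
wrist_force: [-0.3, 0.5, -0.2]
width: 1.002
```

{"api": "play_rows", "payload": {
  "series": [
    {"translation": [0,0,0.02],"spin": 0},
    {"translation": [0,0,0.01],"spin": 0},
    {"translation": [0,0,0.01],"spin": 0},
    {"translation": [0,0,0],"spin": 0},
    {"translation": [0,0,0],"spin": 0}
  ]
}}

```text
time: 3.8
tool_pos: [0.553, -0.1299, 0.1316]
tcp_rot: [3.067, -0.68, 0.0]
wrist_force: [0.8, -0.0, 0.2]
width: 1.003
```

{"api": "play_rows", "payload": {
  "series": [
    {"translation": [0,0,0],"spin": 0},
    {"translation": [0,0,0],"spin": 0},
    {"translation": [0,0,0],"spin": 0},
    {"translation": [0,0,0],"spin": 0},
    {"translation": [0,0,0],"spin": 0}
  ],
  "jaw": -1
}}

```text
time: 4.3
tool_pos: [0.5585, -0.1227, 0.1363]
tcp_rot: [-3.053, 0.68, -0.014]
wrist_force: [4.9, 24.6, 13.1]
width: 0.473
```

{"api": "play_rows", "payload": {
  "series": [
    {"translation": [0,0,0],"spin": 0},
    {"translation": [0,0,0],"spin": 0},
    {"translation": [0,0,0],"spin": 0},
    {"translation": [0,0,0],"spin": 0},
    {"translation": [0,0,0],"spin": 0}
  ]
}}

```text
time: 4.8
tool_pos: [0.5585, -0.1227, 0.1363]
tcp_rot: [-3.053, 0.679, -0.014]
wrist_force: [4.9, 24.1, 12.9]
width: 0.474
```

```bash
python3 look.py w3.png
```

```text
4.8 pos [ 0.5585 -0.1227  0.1363] x [ 0.906 -0.424  0.006] z [ 0.012  0.011 -1.   ] F [ 4.9 24.1 12.9] T [ 4.6  -1.06  0.07] w 0.474 q [-0.27  0.14  1.93  0.02  1.06  1.73]
cam [ 0.62478729 -0.15648073  0.27904913] 64.12606755758256 276.25164925569123 210.583633175018
[304.5 346.7]
[342.8 347.2]
[266.3 346.1]
[193.2 330.2]
[-200.3  695.8]
```

View pics/w3.png

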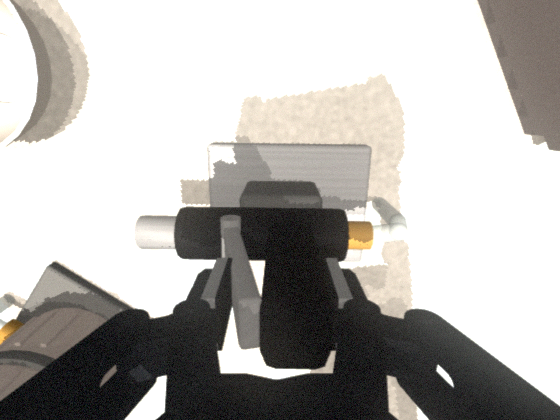

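The opening is 40.3 mm and the trigger bar leans against the grip at (250,330), so it is fully squeezed. Now I release and rise.

{"api": "play_rows", "payload": {
  "series": [
    {"translation": [0,0,0],"spin": 0},
    {"translation": [0,0,0],"spin": 0},
    {"translation": [0,0,0],"spin": 0},
    {"translation": [0,0,0],"spin": 0},
    {"translation": [0,0,0],"spin": 0}
  ],
  "jaw": 1
}}

```text
time: 5.35
tool_pos: [0.5531, -0.13, 0.1317]
tcp_rot: [3.067, -0.679, 0.001]
wrist_force: [0.4, 0.1, -0.0]
width: 1.0
```

{"api": "play_rows", "payload": {
  "series": [
    {"translation": [0,-0.005,0],"spin": 0},
    {"translation": [0,0,0],"spin": 0},
    {"translation": [0,0,0],"spin": 0},
    {"translation": [0,0,-0.02],"spin": 0},
    {"translation": [0,0,-0.03],"spin": 0}
  ]
}}

```text
time: 5.85
tool_pos: [0.553, -0.1247, 0.1792]
tcp_rot: [-3.067, 0.68, 0.009]
wrist_force: [0.7, 0.3, -1.0]
width: 0.997
```

{"api": "play_rows", "payload": {
  "series": [
    {"translation": [0,0,-0.05],"spin": 0},
    {"translation": [0,0,-0.04],"spin": 0},
    {"translation": [0,0,0],"spin": 0},
    {"translation": [0,0,0],"spin": -1},
    {"translation": [0,0,0],"spin": -1}
  ]
}}

```text
time: 6.35
tool_pos: [0.555, -0.1252, 0.2713]
tcp_rot: [3.115, -0.404, 0.001]
wrist_force: [0.2, -0.3, 0.0]
width: 1.002
```

{"api": "play_rows", "payload": {
  "series": [
    {"translation": [0,0,0],"spin": -1},
    {"translation": [0,0,0],"spin": -1},
    {"translation": [0,0,0],"spin": -1},
    {"translation": [0,0,0],"spin": -1},
    {"translation": [0,0,0],"spin": -1}
  ]
}}

```text
time: 6.85
tool_pos: [0.5547, -0.1252, 0.2703]
tcp_rot: [-3.129, -0.28, 0.002]
wrist_force: [-0.0, 1.0, -0.1]
width: 1.003
```

{"api": "play_rows", "payload": {
  "series": [
    {"translation": [0,0,0],"spin": -1},
    {"translation": [0,0,0],"spin": -1},
    {"translation": [0,0,0],"spin": -1},
    {"translation": [0,0,0],"spin": -0.7},
    {"translation": [0,0,0],"spin": 0}
  ]
}}

```text
time: 7.35
tool_pos: [0.5547, -0.1251, 0.2704]
tcp_rot: [-3.044, -0.774, 0.002]
wrist_force: [0.0, -0.1, -0.5]
width: 1.001
```

```bash
cat > d.py <<'E'
from h import *
s,R=st()
print('yaw',np.degrees(np.arctan2(R[1,0],R[0,0])),'tool delta to wing', R.T@(np.array([.503,.111,.2095])-s['tool_pos']))
E
python3 d.py
```

```text
7.35 pos [ 0.5547 -0.1251  0.2704] x [ 0.879  0.477 -0.001] z [-0.001  0.    -1.   ] F [ 0.  -0.1 -0.5] T [ 0.04 -0.02  0.02] w 1.001 q [-0.27  0.04  1.79 -0.    1.32  0.81]
yaw 28.51899632500818 tool delta to wing [ 0.06739824 -0.2320986   0.06101754]
```

{"api": "play_rows", "payload": {
  "series": [
    {"translation": [0.0134,-0.0464,0],"spin": 0},
    {"translation": [0.0134,-0.0464,0],"spin": 0},
    {"translation": [0.0134,-0.0464,0],"spin": 0},
    {"translation": [0.0134,-0.0464,0],"spin": 0},
    {"translation": [0.0134,-0.0464,0],"spin": 0}
  ]
}}

```text
time: 7.85
tool_pos: [0.5024, 0.1122, 0.271]
tcp_rot: [3.046, 0.77, -0.0]
wrist_force: [1.4, 0.4, 0.1]
width: 1.0
```

{"api": "play_rows", "payload": {
  "series": [
    {"translation": [0,0,0],"spin": 0},
    {"translation": [0,0,0],"spin": 0}
  ]
}}

```text
time: 8.05
tool_pos: [0.5028, 0.1116, 0.271]
tcp_rot: [3.043, 0.777, -0.001]
wrist_force: [0.8, -0.3, -0.1]
width: 1.003
```

```bash
python3 d.py; python3 look.py w4.png
```

```text
8.05 pos [0.5028 0.1116 0.271 ] x [ 0.878  0.479 -0.   ] z [-0.    -0.001 -1.   ] F [ 0.8 -0.3 -0.1] T [-0.02  0.03 -0.06] w 1.003 q [ 0.17 -0.06  1.89 -0.    1.32  1.24]
yaw 28.631689682376724 tool delta to wing [-8.00796672e-05  6.26146921e-04  6.14991294e-02]
8.05 pos [0.5028 0.1116 0.271 ] x [ 0.878  0.479 -0.   ] z [-0.    -0.001 -1.   ] F [ 0.8 -0.3 -0.1] T [-0.02  0.03 -0.06] w 1.003 q [ 0.17 -0.06  1.89 -0.    1.32  1.24]
cam [0.56908712 0.14624681 0.41326158] 64.12606755758256 276.25164925569123 210.583633175018
[574.5 303.8]
[580.6 315.3]
[568.2 292. ]
[546.6 261.9]
[275.1 227.9]
```

View pics/w4.png

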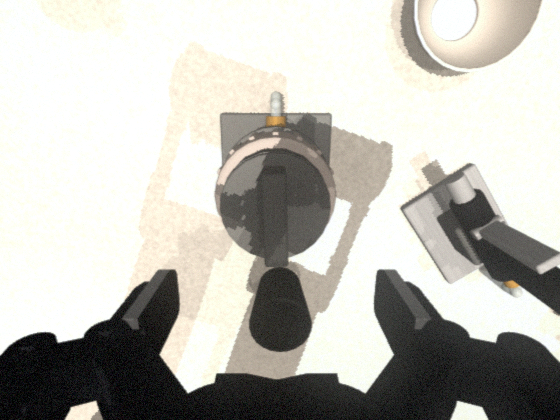

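The wing runs from about (273,168) to (277,264), the disc centre is near (275,205) and the plate's far edge is at row 113. I'll check these against the prediction.

```bash
python3 - <<'E'
from h import *
c=bot.get_calibration('wrist');s,R=st();P=np.array(s['tool_pos'])
for u,v,z in((275.5,215,.2095),(275,205,.178),(275.5,113,.012),(275,94,.15)):
    X=back(c,u,v,z);print(X.round(4),'tool rel',(R.T@(X-P)).round(4))
E
```

```text
8.1 pos [0.5031 0.1106 0.271 ] x [ 0.879  0.478 -0.001] z [-0.    -0.001 -1.   ] F [-0.5 -0.8  0.7] T [-0.03 -0.01 -0.01] w 0.997 q [ 0.17 -0.06  1.89 -0.    1.32  1.24]
[0.5113 0.1149 0.2095] tool rel [0.0093 0.0001 0.0615]
[0.5089 0.1141 0.178 ] tool rel [ 0.0069 -0.0003  0.093 ]
[0.5636 0.1433 0.012 ] tool rel [0.0689 0.     0.2589]
[0.5772 0.1511 0.15  ] tool rel [ 0.0845 -0.0002  0.1209]
```

```bash
python3 - <<'E'
from h import *
im=cv2.imread('pics/side0.png');c=bot.get_calibration('side');S=800/560;K=4
im=cv2.convertScaleAbs(cv2.resize(im[295:435,325:465],None,fx=K,fy=K,interpolation=2),alpha=1.7)
u=np.array([.88,.475])
for o,col in((0,(0,0,255)),(.006,(0,255,0))):
    C=np.array([.503,.111])+o*u
    for z,r in((.178,.041),(.150,.05)):
        p=np.array([(proj(c,[*(C+r*np.array([np.cos(a),np.sin(a)])),z])*S-[325,295])*K for a in np.linspace(0,6.28,60)]);cv2.polylines(im,[p.astype(int)],True,col,1)
    w=np.array([-u[1],u[0]]);q=[(proj(c,[*(C+a*.065*u+b*.065*w),.012])*S-[325,295])*K for a,b in((1,1),(1,-1),(-1,-1),(-1,1))]
    cv2.polylines(im,[np.array(q).astype(int)],True,col,1)
cv2.imwrite('pics/s2.png',im)
E
```

```text
(no output)
```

View pics/s2.png

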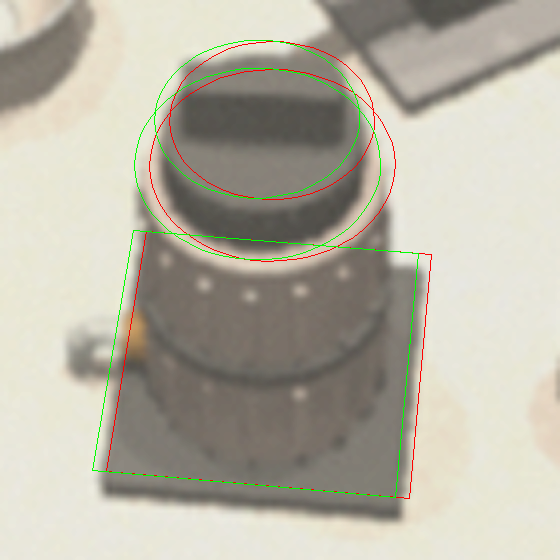

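The side overlay puts the filter axis about 2–4 mm along +tool x from my estimate (base corners at (103,470) and (403,498), disc edges at 162 and 362). I'll shift 3 mm, descend and pinch.

{"api": "play_rows", "payload": {
  "series": [
    {"translation": [0.003,0,0],"spin": -0.2},
    {"translation": [0,0,0.02],"spin": 0},
    {"translation": [0,0,0.02],"spin": 0},
    {"translation": [0,0,0.02],"spin": 0},
    {"translation": [0,0,0.016],"spin": 0}
  ]
}}

```text
time: 8.6
tool_pos: [0.5061, 0.1103, 0.1939]
tcp_rot: [3.039, 0.796, -0.002]
wrist_force: [0.0, 0.8, -0.4]
width: 1.007
```

{"api": "play_rows", "payload": {
  "series": [
    {"translation": [0,0,0.012],"spin": 0},
    {"translation": [0,0,0],"spin": 0},
    {"translation": [0,0,0],"spin": 0}
  ]
}}

```text
time: 8.9
tool_pos: [0.5063, 0.1115, 0.1835]
tcp_rot: [3.038, 0.798, 0.0]
wrist_force: [0.3, 0.4, 1.1]
width: 0.999
```

{"api": "play_rows", "payload": {
  "series": [
    {"translation": [0,0,0],"spin": 0},
    {"translation": [0,0,0],"spin": 0},
    {"translation": [0,0,0],"spin": 0},
    {"translation": [0,0,0],"spin": 0},
    {"translation": [0,0,0],"spin": 0}
  ],
  "jaw": -1,
  "force": 30
}}

```text
time: 9.4
tool_pos: [0.5061, 0.1125, 0.1838]
tcp_rot: [-3.038, -0.8, -0.001]
wrist_force: [1.5, -0.8, -1.3]
width: 0.178
```

{"api": "play_rows", "payload": {
  "series": [
    {"translation": [0,0,0],"spin": 0},
    {"translation": [0,0,0],"spin": 0},
    {"translation": [0,0,0],"spin": 0},
    {"translation": [0,0,0],"spin": 0},
    {"translation": [0,0,0],"spin": 0}
  ]
}}

```text
time: 9.9
tool_pos: [0.5061, 0.1124, 0.1837]
tcp_rot: [-3.038, -0.8, -0.001]
wrist_force: [-0.6, 1.4, 5.7]
width: 0.18
```

```bash
python3 d.py
```

```text
9.9 pos [0.5061 0.1124 0.1837] x [0.87  0.493 0.001] z [ 0.001  0.    -1.   ] F [-0.6  1.4  5.7] T [ 0.3   0.21 -0.02] w 0.18 q [0.17 0.   1.99 0.   1.15 1.23]
yaw 29.51296883855452 tool delta to wing [-0.00334535 -0.00031753 -0.02577708]
```

The opening is 15.3 mm, so the wing is held. I'll try turning the first way.

{"api": "play_rows", "payload": {
  "series": [
    {"translation": [0,0,0],"spin": -0.7},
    {"translation": [0,0,0],"spin": -0.7},
    {"translation": [0,0,0],"spin": -0.6},
    {"translation": [0,0,0],"spin": 0},
    {"translation": [0,0,0],"spin": 0}
  ]
}}

```text
time: 10.4
tool_pos: [0.5064, 0.1122, 0.1837]
tcp_rot: [2.957, 1.06, 0.002]
wrist_force: [0.8, 1.2, 4.4]
width: 0.181
```

```bash
python3 d.py
```

```text
10.4 pos [0.5064 0.1122 0.1837] x [0.772 0.635 0.001] z [ 0.001  0.    -1.   ] F [0.8 1.2 4.4] T [0.23 0.03 0.06] w 0.181 q [ 0.17  0.    1.99 -0.    1.15  1.05]
yaw 39.452127760810875 tool delta to wing [-0.00336177 -0.00120608 -0.02577239]
```

{"api": "play_rows", "payload": {
  "series": [
    {"translation": [0,0,0],"spin": -0.6},
    {"translation": [0,0,0],"spin": -0.6},
    {"translation": [0,0,0],"spin": 0},
    {"translation": [0,0,0],"spin": 0}
  ]
}}

```text
time: 10.8
tool_pos: [0.5063, 0.1122, 0.1837]
tcp_rot: [2.897, 1.213, 0.002]
wrist_force: [0.3, 2.3, 5.0]
width: 0.183
```

```bash
python3 d.py
```

```text
10.8 pos [0.5063 0.1122 0.1837] x [0.702 0.713 0.001] z [ 0.001  0.    -1.   ] F [0.3 2.3 5. ] T [0.23 0.03 0.08] w 0.183 q [ 0.17  0.    1.99 -0.    1.15  0.95]
yaw 45.445723442246226 tool delta to wing [-0.003145  -0.0014781 -0.0257794]
```

{"api": "play_rows", "payload": {
  "series": [
    {"translation": [0,0,0],"spin": -0.6},
    {"translation": [0,0,0],"spin": -0.6},
    {"translation": [0,0,0],"spin": 0},
    {"translation": [0,0,0],"spin": 0}
  ]
}}

```text
time: 11.2
tool_pos: [0.5067, 0.1122, 0.1838]
tcp_rot: [2.83, 1.362, 0.003]
wrist_force: [1.6, 0.7, 4.3]
width: 0.178
```

```bash
python3 d.py
```

```text
11.2 pos [0.5067 0.1122 0.1838] x [0.624 0.781 0.001] z [ 0.002  0.    -1.   ] F [1.6 0.7 4.3] T [ 0.11 -0.39 -0.27] w 0.178 q [ 0.17  0.    1.99 -0.    1.15  0.84]
yaw 51.39092362063729 tool delta to wing [-0.00320198 -0.00212434 -0.02573833]
```

{"api": "play_rows", "payload": {
  "series": [
    {"translation": [0,0,0],"spin": -0.5},
    {"translation": [0,0,0],"spin": -0.3},
    {"translation": [0,0,0],"spin": 0},
    {"translation": [0,0,0],"spin": 0}
  ]
}}

```text
time: 11.6
tool_pos: [0.507, 0.1123, 0.1839]
tcp_rot: [2.781, 1.46, 0.004]
wrist_force: [4.7, 1.3, 3.7]
width: 0.183
```

```bash
python3 d.py
```

```text
11.6 pos [0.507  0.1123 0.1839] x [0.568 0.823 0.002] z [ 0.003  0.001 -1.   ] F [4.7 1.3 3.7] T [ 0.1  -0.87 -1.08] w 0.183 q [0.17 0.   1.99 0.   1.15 0.77]
yaw 55.38786092103079 tool delta to wing [-0.00326449 -0.0025169  -0.02564824]
```

The moment is −1.08 N m at about 0.4 rad, so this way is blocked. I'll reverse.

{"api": "play_rows", "payload": {
  "series": [
    {"translation": [0,0,0],"spin": 1},
    {"translation": [0,0,0],"spin": 1},
    {"translation": [0,0,0],"spin": 1},
    {"translation": [0,0,0],"spin": 1},
    {"translation": [0,0,0],"spin": 1}
  ]
}}

```text
time: 12.1
tool_pos: [0.5052, 0.112, 0.1837]
tcp_rot: [3.031, 0.823, -0.002]
wrist_force: [-0.4, 0.8, 8.4]
width: 0.178
```

{"api": "play_rows", "payload": {
  "series": [
    {"translation": [0,0,0],"spin": 1},
    {"translation": [0,0,0],"spin": 1},
    {"translation": [0,0,0],"spin": 1},
    {"translation": [0,0,0],"spin": 1},
    {"translation": [0,0,0],"spin": 0}
  ]
}}

```text
time: 12.6
tool_pos: [0.505, 0.1121, 0.1837]
tcp_rot: [3.128, 0.286, -0.003]
wrist_force: [-0.3, 0.7, 7.8]
width: 0.18
```

```bash
python3 d.py
```

```text
12.6 pos [0.505  0.1121 0.1837] x [ 0.983  0.181 -0.002] z [-0.002 -0.001 -1.   ] F [-0.3  0.7  7.8] T [ 0.09  0.05 -0.1 ] w 0.18 q [ 0.17  0.    1.99 -0.    1.15  1.56]
yaw 10.446944912130393 tool delta to wing [-0.00223619  0.00068456 -0.02576438]
```

{"api": "play_rows", "payload": {
  "series": [
    {"translation": [0,0,0],"spin": 1},
    {"translation": [0,0,0],"spin": 1},
    {"translation": [0,0,0],"spin": 1},
    {"translation": [0,0,0],"spin": 1},
    {"translation": [0,0,0],"spin": 0}
  ]
}}

```text
time: 13.1
tool_pos: [0.505, 0.1123, 0.1837]
tcp_rot: [3.13, -0.262, -0.003]
wrist_force: [-0.6, 1.1, 7.8]
width: 0.183
```

```bash
python3 d.py
```

```text
13.1 pos [0.505  0.1123 0.1837] x [ 0.986 -0.166 -0.002] z [-0.002 -0.    -1.   ] F [-0.6  1.1  7.8] T [ 0.19  0.08 -0.08] w 0.183 q [0.17 0.   1.99 0.   1.15 1.91]
yaw -9.555616746809518 tool delta to wing [-0.00183352  0.00159933 -0.02576794]
```

{"api": "play_rows", "payload": {
  "series": [
    {"translation": [0,0,0],"spin": 1},
    {"translation": [0,0,0],"spin": 1},
    {"translation": [0,0,0],"spin": 1},
    {"translation": [0,0,0],"spin": 1},
    {"translation": [0,0,0],"spin": 0.6}
  ]
}}

```text
time: 13.6
tool_pos: [0.5052, 0.1127, 0.1837]
tcp_rot: [-3.015, 0.882, 0.002]
wrist_force: [-1.4, 3.8, 7.9]
width: 0.185
```

{"api": "play_rows", "payload": {
  "series": [
    {"translation": [0,0,0],"spin": 0},
    {"translation": [0,0,0],"spin": 0}
  ]
}}

```text
time: 13.8
tool_pos: [0.5051, 0.1127, 0.1837]
tcp_rot: [-3.016, 0.878, 0.002]
wrist_force: [-0.7, 2.7, 8.1]
width: 0.18
```

```bash
python3 d.py
```

```text
13.8 pos [0.5051 0.1127 0.1837] x [ 0.844 -0.537 -0.001] z [-0.001  0.001 -1.   ] F [-0.7  2.7  8.1] T [ 0.43  0.04 -0.13] w 0.18 q [0.17 0.   1.99 0.   1.15 2.31]
yaw -32.458082605179094 tool delta to wing [-0.00094211  0.0025818  -0.0257534 ]
```

{"api": "play_rows", "payload": {
  "series": [
    {"translation": [0,0,-0.002],"spin": 0},
    {"translation": [0,0,-0.002],"spin": 0},
    {"translation": [0,0,-0.002],"spin": 0},
    {"translation": [0,0,0],"spin": 0}
  ],
  "force": 50
}}

```text
time: 14.2
tool_pos: [0.5043, 0.1128, 0.1874]
tcp_rot: [3.016, -0.878, -0.006]
wrist_force: [2.6, 4.5, -3.0]
width: 0.178
```

```bash
python3 d.py
```

```text
14.2 pos [0.5043 0.1128 0.1874] x [ 0.844 -0.537 -0.003] z [-0.004  0.001 -1.   ] F [ 2.6  4.5 -3. ] T [ 0.86 -0.46 -0.02] w 0.178 q [ 0.17 -0.    1.99  0.    1.16  2.31]
yaw -32.46404040600395 tool delta to wing [-0.0002516   0.00223679 -0.02213624]
```

{"api": "play_rows", "payload": {
  "series": [
    {"translation": [0,0,-0.002],"spin": 0},
    {"translation": [0,0,-0.002],"spin": 0},
    {"translation": [0,0,0],"spin": 0},
    {"translation": [0,0,0],"spin": 0}
  ]
}}

```text
time: 14.6
tool_pos: [0.5042, 0.1128, 0.1912]
tcp_rot: [3.016, -0.878, -0.006]
wrist_force: [2.7, 4.4, -4.1]
width: 0.179
```

```bash
python3 d.py
```

```text
14.6 pos [0.5042 0.1128 0.1912] x [ 0.844 -0.537 -0.004] z [-0.004  0.001 -1.   ] F [ 2.7  4.4 -4.1] T [ 0.91 -0.42 -0.04] w 0.179 q [ 0.17 -0.    1.98  0.    1.17  2.31]
yaw -32.461381163080894 tool delta to wing [-0.00011373  0.00223673 -0.01826369]
```

It is rising with only about 4 N, so the cap is free. I'll ease sideways 1 mm and keep lifting.

{"api": "play_rows", "payload": {
  "series": [
    {"translation": [0,-0.001,-0.004],"spin": 0},
    {"translation": [0,0,-0.005],"spin": 0},
    {"translation": [0,0,-0.006],"spin": 0},
    {"translation": [0,0,-0.007],"spin": 0},
    {"translation": [0,0,-0.008],"spin": 0}
  ]
}}

```text
time: 15.1
tool_pos: [0.5061, 0.1126, 0.2239]
tcp_rot: [3.015, -0.879, -0.001]
wrist_force: [-0.2, -0.2, -1.8]
width: 0.175
```

{"api": "play_rows", "payload": {
  "series": [
    {"translation": [0,0,-0.01],"spin": 0},
    {"translation": [0,0,-0.012],"spin": 0},
    {"translation": [0,0,-0.01],"spin": 0},
    {"translation": [0,0,0],"spin": 0},
    {"translation": [0,0,0],"spin": 0}
  ]
}}

```text
time: 15.6
tool_pos: [0.5066, 0.113, 0.2558]
tcp_rot: [-3.016, 0.879, -0.001]
wrist_force: [-0.0, -0.2, -1.9]
width: 0.179
```

{"api": "play_rows", "payload": {
  "series": [
    {"translation": [0,0,0],"spin": 0},
    {"translation": [0,0,0],"spin": 0},
    {"translation": [0,0,0],"spin": 0},
    {"translation": [0,0,0],"spin": 0},
    {"translation": [0,0,0],"spin": 0}
  ]
}}

```text
time: 16.1
tool_pos: [0.5063, 0.113, 0.2551]
tcp_rot: [3.016, -0.879, -0.001]
wrist_force: [0.3, 0.6, -2.2]
width: 0.178
```

```bash
python3 d.py; python3 - <<'E'
from h import *
a=bot.read_camera('side')[130:310,180:400]
cv2.imwrite('pics/s3.png',cv2.convertScaleAbs(cv2.resize(a,None,fx=3,fy=3,interpolation=2),alpha=1.7))
E
```

```text
16.1 pos [0.5063 0.113  0.2551] x [ 0.844 -0.537 -0.   ] z [-0. -0. -1.] F [ 0.3  0.6 -2.2] T [ 0.02 -0.01  0.04] w 0.178 q [ 0.17 -0.05  1.9  -0.    1.29  2.31]
yaw -32.48348226346413 tool delta to wing [-0.00169497  0.00344976  0.04555921]
```

View pics/s3.png

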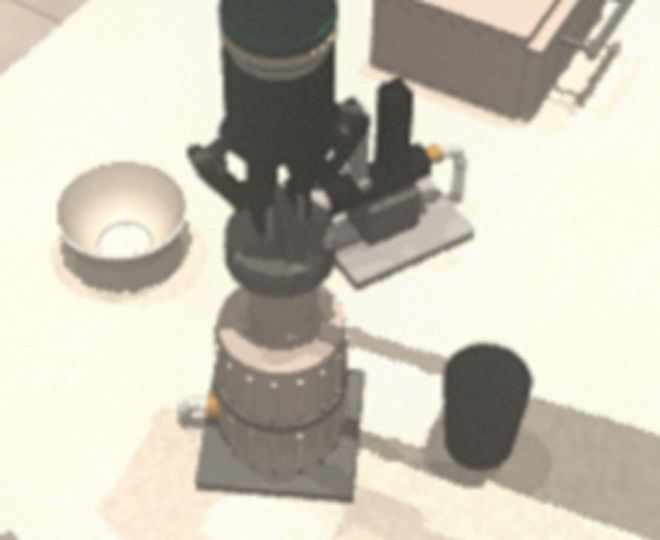

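The side view shows the cap upright in the gripper at (280,250), clear of the exposed neck at (285,315). The trigger stands released at (355,140), and the bowl and tumbler are in place. Handing in.

```bash
python3 -c "
from workcell import bot
print(bot.finish_job())"
```

```text
the job is handed in; nothing more can be done
None
```

The cap is off the filter. I handed the job in with it held upright and still, its lower edge about 5 cm above the neck. No verdict is reported.

- **Trigger:** I squeezed it until the jaws stopped at 40.3 mm, which is the fully squeezed span, held for about 0.5 s, then released it. The last picture shows it sprung back.
- **Cap:** The first direction blocked at about 0.4 rad, with a moment of 1.1 N m. The other way turned freely to about 1.08 rad, and the cap lifted off with only a few newtons.
- **Final checks:** The jaws still hold the wing at a 15 mm opening with a 50 N grip. Only about 2 N downward remains at the wrist (the cap should weigh about 1.2 N), and sideways force and moment are near zero. The side picture shows a clear gap above the neck, and the bowl, tumbler and drawer where they were. The jug was outside that final crop and I did not recheck it, but the arm never went near it.
- **Disagreements:** The wrist camera placed the filter and cap 4–9 mm from the top-camera estimate. A side-view overlay suggested a 3 mm shift, which I used. Sending the first few moves without a spin value had them refused, but nothing was disturbed.

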